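# Lock the stop screw's jam nut

## Task

Lock the stop screw on the aluminium plate: lay the spanner that fits flat on the plate with its jaw fully on the lower of the two nuts, its handle on the side where the plate's short steel post will stop it from swinging clockwise, and let go of it. Then turn the upper nut (the jam nut) clockwise with the fingers until it comes up hard, while the spanner keeps the lower nut from being dragged round: the lower nut is set, and may only creep a little until the spanner has taken up its play against the post. Leave the spanner lying on the lower nut and leave the other things where they stand.

Things in the scene. Friction and masses are not known exactly. Their poses are not given: they have to be found in the camera images.
- stop_fixture: Fixed aluminium plate, 90 (x) x 135 (y) x 10 mm, with an upright 18 mm threaded stud, two steel nuts on it one above the other, and a short steel post. Origin on the stud's axis at the plate's underside (table level), z up. The plate reaches from y = -40 to +95 mm, x = -45 to +45 mm. The stud ends 58 mm above the table.
- stud_axis (a point): Point on the stud's axis at the plate's top face (10 mm above the table), axes as the plate's.
- post (a point): Top of the steel post, 10 mm thick, 13 mm tall above the plate, at x = +33, y = +38 mm of the plate. A spanner on the lower nut with its handle along the plate's +y slides on past the post's -x side; the side of its head (27 mm from its middle line) then meets the post, 1 mm away when exactly along +y, which stops it from swinging clockwise as seen from above.
- lower_nut (a joint): Turn of the lower nut in rad, counter-clockwise from above positive. Starts 0.03 to 0.12. Steel hexagon, 30 mm across flats, 10 to 26 mm above the table. At 0 two flats face the plate's +-x, so that a spanner's handle lies along the plate's +y; at q it lies q counter-clockwise of +y. The spanner's play lets it creep to about -0.2. It turns at 0.12 N m.
- lower_nut_corner (a point): Corner of the lower nut, 17.3 mm from the axis, at half its height; along the plate's +y when the joint reads 0. It must end within 11.8 mm of where it was (40 degrees of turn).
- jam_nut (a joint): Turn of the jam nut relative to the lower nut in rad, clockwise from above (tightening) positive. Comes up hard at 1.6; starts 0 to 0.8. Takes 0.25 N m, more than the lower nut, which unheld goes round with it; stays where left; no change of height. World yaw of its flats' normals = plate yaw + lower_nut - jam_nut, and every 60 degrees from it.
- jam_nut_center (a point): Centre of the jam nut: plain steel hexagon, 30 mm across flats, 14 mm high (27 to 41 mm above the table, 1 mm above the lower nut). The stud stands 17 mm out of it.
- large_spanner: Open-ended steel spanner that fits, loose, flat on the table, 9 mm thick, 0.16 kg. Origin on the underside at the middle of the handle's length; x points to the jaw, z up. Handle 17 mm wide, 23 mm round tail end at x = -68 mm; oblong head 54 mm wide, x = +34 to +100 mm. Jaw 32 mm wide, open to +x, slightly flared mouth, throat 19 mm behind its centre. May have swapped places with the small one.
- large_spanner_jaw (a point): Centre of the large spanner's jaw: x = +80 mm of it, half its thickness up. On the stud's axis when the spanner is home.
- small_spanner: Smaller open-ended steel spanner, jaw only 23 mm (does not go over the nuts), 9 mm thick, 150 mm long, origin at the middle of its handle, x to the jaw. Leave alone.
- glue_bottle: Dark bottle, 30 mm in diameter, 73 mm high, standing beside the plate; origin under its centre. Leave alone.
- solder_reel: Upright reel, 39 mm in diameter, 42 mm high, standing near the plate; origin under its centre. Leave alone.
- tip_jar: Low jar, 46 mm in diameter, 27 mm high; origin under its centre. Leave alone.

How it is judged:
By the outcome, as a careful person would: the job done as asked, in the order asked, and still so for the second after the job is handed in, with the robot touching nothing.
It also fails if it takes over 61 s, if anything falls off the work surface, if the arm or the gripper's body presses on something with over 40 N, if the wrist force passes 120 N, or if a joint passes its speed limit or range.

## Robot

A 6-joint arm with a two-finger parallel gripper is mounted at the origin on a cart in front of the work surface, level with it; the furniture and walls round the work are solid. World frame = base frame: x ahead of the robot, y to its left, z up, the work surface at z = 0. Lengths are in m, angles in rad, forces in N, time in s.
With the tool pointing down it reaches from about 0.425 to 0.95 m from the base axis. Payload 3.5 kg.
Tool frame: the origin (TCP) lies at the very end of the fingers, on their centre line; the grasp point (between the pads) lies 19 mm behind it; z points along the fingers, y is the line along which they close (so a half turn about z gives the same grasp; the last joint's range is limited). The gripper opens to 85 mm and grips with 20 to 120 N. Pads are 22 mm wide; open, the fingers measure 114 mm over their backs; the gripper's body (76 mm by 85 mm) begins 54 mm behind the grasp point. The pads swing forward as they close: fully open they stand 13 mm farther back than shut.
Start: joints at [1.103, 0.286, 1.577, -0, 1.279, -0.15], TCP at [0.211, 0.641, 0.231] pointing down, gripper open.
Joint ranges: [-2.77, 2.77], [-0.9, 2.22], [0.21, 2.48], [-1.53, 4.67], [0.24, 2.81], [-2.84, 2.84]. Speed limits (rad/s): [2.79, 2.79, 3.14, 3.14, 3.14, 3.14].

## Interface

Orientations are given as a unit quaternion [x, y, z, w].
In Python, from plant import ctrl gives the robot as it stands.
- The arm moves only by the tool carry_out, never from a script. Its argument "deltas" is one flat list of numbers, 6 for each row, row after row: the shift along the tool's x, y, z in m, then the turn, a rotation vector about the tool's x, y, z in rad. A call has 1 to 5 rows; each row is the pose to reach, as a shift and turn from the pose commanded when the call began, along the tool's axes at that moment; what a row does not reach only later rows make up. A row lasts 1/8 s, in which the tool goes at most 62.5 mm and 10.7 degrees, less where a joint would pass 70% of its speed; a pose out of reach is approached as far as the arm can. A call with a gripper value outside its range is refused whole. "grip" is the opening in per cent of the stroke, from 0 (shut) to 100 (fully open), set as the call begins (left out, the last holds). The fingers move at their own pace and stop on an object; "grip_force" is the grip in N (left out, the last holds). Time passes only in rows, so rows that repeat a pose let the fingers close. It gives the time, the measured TCP pose, the force, the opening and the grip force at its end, in the units of the state.
- ctrl.get_state(): the state, without advancing time (a new reading comes with each control period).
- ctrl.read_camera(name): name is "side" or "top" or "wrist"; returns (picture, depth): 480x640x3 uint8, red, green, blue; 480x640 float32, m along the optical axis (not along the pixel's ray), 0 where there is no reading.
- ctrl.camera_model(name): a dict with "intrinsics" (3x3 intrinsics, pixels), "extrinsics" (4x4, takes a point from world to camera coordinates); the wrist camera has in their place "hand_eye" (4x4, takes a point from camera to tool coordinates, whose origin is the TCP and whose axes are the flange's). Camera axes: x right, y down, z forward; pixel columns grow to the right and rows downward; lengths in m; the calibration is good to about 2 mm. A picture is of the moment at which its call begins: read the wrist's pose just before it. camera_model takes no time and is no camera call.
- ctrl.sign_off(): hands the job in; it is judged then, once.
Trained networks look in the newest picture that a camera, given by its name, has taken for a name from the list of things; names that differ only in an ending like _2 or _b are one class to them, and where a whole thing is asked for, a point or a joint stands for the part that bears it (a point fixed in the world has none). Each returns a list of dicts, best first, with "score" (0 to 1); they miss things now and then, are a little off and sometimes report something else, mostly with a low value. They report only what shows in the picture. A call takes as long as a camera call.
- ctrl.find_in(camera, query): "uv" ([column, row] in pixels, amid what is visible of it).
The state is a dict: "time": time; "qpos": joint angles; "dq": joint speeds; "joint_efforts": joint torques, N m; "eef_pos": TCP position; "tcp_rot": TCP orientation; "contact_force": force on the tool from outside, world axes, zero at the start; "wrist_torque": the same for the moment, N m; "opening": opening from 0.0 (shut) to 1.0 (fully open); "finger_force": force on a finger pad.
Only numpy, scipy, OpenCV 4.12 (cv2) and the standard library are available. Lean on these libraries where they do the work, as an engineer would, in place of code of your own. Each camera call takes 0.05 s, during which the arm holds its last target. There are 200 camera calls.

## Working session

There is one attempt and no reset: what is moved stays moved. The work goes in short steps, Python scripts to look and compute and a tool call to move; the robot and the scene stay as the last step left them, time stands still between calls to the robot, and variables do not carry over. Pictures are saved under pics/ and viewed, at most 10 in all, crops included, and the job is handed in when it is done.

Besides the shell and the picture viewer there is one more tool, called after "Emit:" by a JSON object that holds its "op" and its "data", one argument or row to a line. carry_out: Moves the arm, as the interface text tells. Its arguments: {"type":"object","properties":{"deltas":{"type":"array"},"grip":{"type":"number"},"grip_force":{"type":"number"}},"required":["deltas"]}

```bash
mkdir -p pics; ls; cat > h.py <<'E'
import numpy as np, cv2
from scipy.spatial.transform import Rotation as R
from plant import ctrl
def cam(n):
    m=ctrl.camera_model(n); K=np.array(m["intrinsics"])
    if n=="wrist":
        s=ctrl.get_state(); T=np.eye(4); T[:3,:3]=R.from_quat(s["tcp_rot"]).as_matrix(); T[:3,3]=s["eef_pos"]
        return K, T@np.array(m["hand_eye"])
    return K, np.linalg.inv(np.array(m["extrinsics"]))
def shot(n):
    K,T=cam(n); p,d=ctrl.read_camera(n); return p,d,K,T
def cloud(d,K,T):
    v,u=np.mgrid[:d.shape[0],:d.shape[1]]
    P=np.stack([(u-K[0,2])/K[0,0]*d,(v-K[1,2])/K[1,1]*d,d],-1)
    W=P@T[:3,:3].T+T[:3,3]; W[d<=0]=np.nan; return W
def pix2z(uv,z,K,T):
    r=T[:3,:3]@np.array([(uv[0]-K[0,2])/K[0,0],(uv[1]-K[1,2])/K[1,1],1]); return T[:3,3]+r*(z-T[2,3])/r[2]
E
python3 - <<'E'
from h import *
s=ctrl.get_state(); print(s)
for n in ["top","side"]:
    p,d,K,T=shot(n); W=cloud(d,K,T); np.savez(f"{n}.npz",p=p,d=d,K=K,T=T)
    cv2.imwrite(f"pics/{n}0.png",p[...,::-1]); print(n,T.round(3).tolist(),K[0,0])
    for q in ["stop_fixture","jam_nut","large_spanner","large_spanner_jaw","small_spanner","post","glue_bottle","solder_reel","tip_jar"]:
        for r in ctrl.find_in(n,q)[:2]:
            u,v=np.array(r["uv"]).round().astype(int); print(q,round(r["score"],2),u,v,W[min(v,479),min(u,639)].round(3))
E
```

```text
pics
{'time': 0.0, 'qpos': array([ 1.10300668e+00,  2.87153785e-01,  1.57814579e+00,  1.58221792e-05,
        1.27860944e+00, -1.49995015e-01]), 'dq': array([ 6.80891822e-04,  9.52413565e-04, -2.75676793e-03, -1.43960865e-04,
       -2.78184668e-05, -1.14211517e-03]), 'joint_efforts': array([ 1.42135883e-03, -4.05988491e+01, -2.92627680e+01, -6.36132836e-05,
        5.93276738e-03, -1.69068908e-06]), 'eef_pos': array([0.21058972, 0.64062975, 0.229972  ]), 'tcp_rot': array([ 1.58231660e-01,  9.87401337e-01, -1.10106419e-03, -3.59306239e-04]), 'contact_force': array([-0.2275351 , -0.42089906, -0.55048991]), 'wrist_torque': array([-0.00893242, -0.01813374,  0.00356436]), 'finger_force': 0.0, 'opening': 0.9990746639183782}
top [[-0.009, -0.974, 0.227, 0.348], [-1.0, 0.01, 0.002, 0.225], [-0.004, -0.227, -0.974, 0.9], [0.0, 0.0, 0.0, 1.0]] 466.8679203011536
stop_fixture 0.97 383 265 [0.485 0.11  0.008]
jam_nut 0.44 394 264 [0.482 0.093 0.039]
large_spanner 0.82 245 288 [0.444 0.375 0.007]
large_spanner_jaw 0.56 246 284 [0.451 0.372 0.01 ]
small_spanner 0.82 282 220 [0.576 0.305 0.01 ]
post 0.63 385 265 [0.485 0.106 0.012]
glue_bottle 0.75 398 218 [0.566 0.084 0.054]
glue_bottle 0.2 393 266 [0.478 0.095 0.039]
solder_reel 0.56 441 287 [0.438 0.01  0.044]
side [[0.938, -0.222, 0.265, 0.283], [-0.345, -0.571, 0.745, -0.424], [-0.014, -0.791, -0.612, 0.589], [0.0, 0.0, 0.0, 1.0]] 457.2678908326464
stop_fixture 0.56 321 308 [0.481 0.074 0.036]
jam_nut 0.49 326 307 [0.488 0.07  0.039]
jam_nut 0.29 256 233 [0.441 0.353 0.009]
large_spanner 0.78 256 233 [0.441 0.353 0.009]
large_spanner_jaw 0.93 258 229 [0.449 0.367 0.009]
small_spanner 0.94 322 236 [0.569 0.293 0.009]
post 0.68 317 307 [0.474 0.076 0.038]
post 0.38 258 227 [0.45  0.37  0.011]
glue_bottle 0.83 369 292 [0.565 0.068 0.049]
solder_reel 0.7 326 311 [0.487 0.067 0.034]
solder_reel 0.69 317 350 [ 0.441 -0.01   0.042]
tip_jar 0.61 358 234 [0.631 0.25  0.027]
```

```bash
python3 - <<'E'
import cv2
a=cv2.imread("pics/top0.png")[150:350,190:510]; cv2.imwrite("pics/topc.png",cv2.resize(a,None,fx=2.5,fy=2.5,interpolation=cv2.INTER_CUBIC))
a=cv2.imread("pics/side0.png")[180:420,200:480]; cv2.imwrite("pics/sidec.png",cv2.resize(a,None,fx=2.5,fy=2.5,interpolation=cv2.INTER_CUBIC))
E
```

```text
(no output)
```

View pics/topc.png

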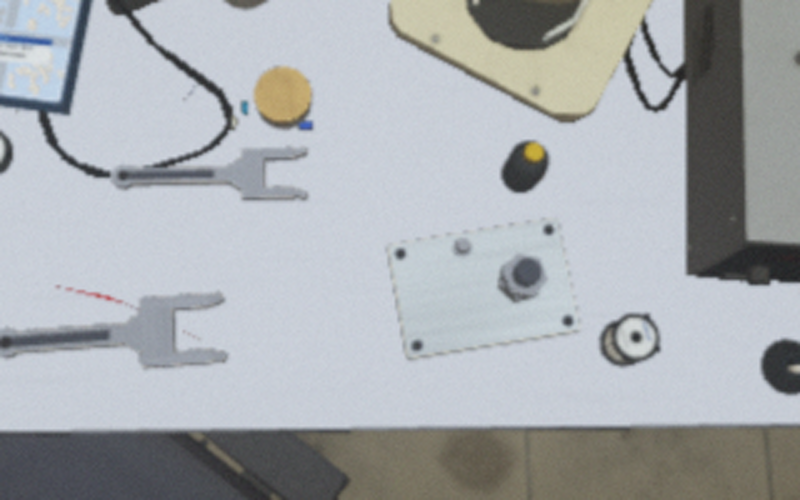

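View pics/sidec.png

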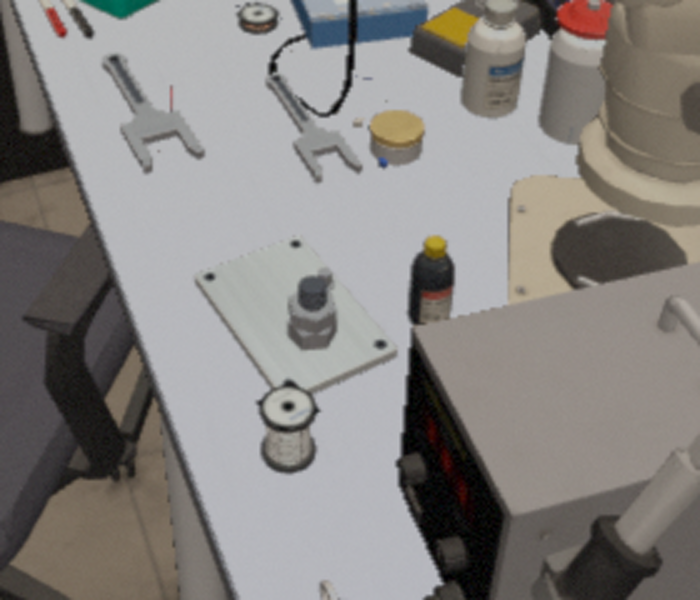

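The large spanner (fitting, crop 5..225, 335) lies with its jaw towards the plate. The post (462,245) and stud (525,272) show plate +y pointing left (world +y), with about 9° of yaw.

```bash
cat >> h.py <<'E'
from scipy.optimize import minimize
def fit(W,outline_fn,zlo,zhi,box,x0,res=0.001):
    """match band points to a drawn template; x0=(x,y,yaw)"""
    m=(W[...,2]>zlo)&(W[...,2]<zhi)&(W[...,0]>box[0])&(W[...,0]<box[1])&(W[...,1]>box[2])&(W[...,1]<box[3])
    return W[m][:,:2]
E
python3 - <<'E'
from h import *
print(np.array(ctrl.camera_model("wrist")["hand_eye"]).round(3).tolist(), ctrl.camera_model("wrist")["intrinsics"])
z=np.load("top.npz"); W=cloud(z["d"],z["K"],z["T"])
def band(b,lo,hi):
    m=(W[...,2]>lo)&(W[...,2]<hi)&(W[...,0]>b[0])&(W[...,0]<b[1])&(W[...,1]>b[2])&(W[...,1]<b[3]); return W[m]
P=band((.38,.52,.27,.56),.0045,.02); print("sp",len(P),P.min(0).round(3),P.max(0).round(3))
c=P[:,:2].mean(0); u=np.linalg.svd(P[:,:2]-c,full_matrices=0)[2][0]; u*=-np.sign(u[1]); t=(P[:,:2]-c)@u
print(c,np.degrees(np.arctan2(u[1],u[0])),t.min(),t.max(),"origin",c+u*(t.max()-.1))
P=band((.4,.56,.03,.25),.0055,.015).astype(np.float32); r=cv2.minAreaRect(P[:,:2].copy()); print("plate",r)
P=band((.4,.56,.05,.13),.05,.065); print("stud",P.mean(0),len(P))
P=band((.4,.56,.05,.13),.034,.045); print("nut",P.mean(0),len(P))
P=band((.35,.75,-.3,.02),.05,.4); print("box",P.min(0),P.max(0))
P=band((.4,.8,.1,.6),.04,.4); print("tall left",len(P),P.min(0) if len(P) else 0,P.max(0) if len(P) else 0)
E
```

```text
[[-0.0, -0.959, -0.282, 0.07], [1.0, -0.0, 0.0, -0.001], [-0.001, -0.282, 0.959, -0.142], [0.0, 0.0, 0.0, 1.0]] [[382.75264677   0.         311.78114533]
 [  0.         382.75264677 239.10232226]
 [  0.           0.           1.        ]]
sp 1407 [0.388 0.274 0.005] [0.514 0.56  0.02 ]
[0.45067473 0.41002786] -85.05154319896353 -0.15260714706934123 0.13705745608889525 origin [0.45387129 0.37310853]
plate ((0.4935178756713867, 0.14357775449752808), (0.21344850957393646, 0.12440013885498047), 88.01329803466797)
stud [0.4902167  0.08418699 0.05767005] 93
nut [0.48841361 0.08528369 0.04058273] 133
box [ 0.4516179  -0.22056212  0.05001387] [0.74995932 0.01993763 0.36443023]
tall left 4594 [0.46416592 0.10000394 0.04000028] [0.79997795 0.59986624 0.35156654]
```

Emit:
{"op": "carry_out", "data": {
  "deltas": [0,0,0,0,0,0.18,0,0,0,0,0,0.36,0,0,0,0,0,0.54,0,0,0,0,0,0.72,0,0,0,0,0,0.9]
}}

```text
time: 1.62
eef_pos: [0.2109, 0.6412, 0.2313]
tcp_rot: [0.574, 0.819, 0.0, -0.0]
contact_force: [-0.3, -0.1, 0.4]
opening: 1.0
finger_force: 0.0
```

```bash
cat >> h.py <<'E'
def plan(p,yaw,n=None):
    """rows: linear from measured pose to TCP p with tool-y yaw (deg), tool down. prints total shift and turn in tool axes"""
    s=ctrl.get_state(); Rt=R.from_quat(s["tcp_rot"]); a=np.radians(yaw)
    G=R.from_matrix(np.array([[-np.sin(a),np.cos(a),0],[np.cos(a),np.sin(a),0],[0,0,-1]]).T)
    G=R.from_matrix(np.array([[-np.sin(a),np.cos(a),0],[np.cos(a),np.sin(a),0],[0,0,-1]]).T)
    print("shift",Rt.inv().apply(np.array(p)-s["eef_pos"]).round(4),"turn",(Rt.inv()*G).as_rotvec().round(4),"t",s["time"])
E
python3 - <<'E'
from h import *
plan([.45,.36,.15],5)
z=np.load("top.npz"); W=cloud(z["d"],z["K"],z["T"])
m=(W[...,2]>.06)&(W[...,1]<.1)&(W[...,1]>-.25)&(W[...,0]>.4)&(W[...,0]<.75)
P=W[m]
for x in np.arange(.42,.75,.03):
    q=P[(P[:,0]>x)&(P[:,0]<x+.03)]
    if len(q): print(round(x,2),"ymax",[ (round(h,2), q[(q[:,2]>h)&(q[:,2]<h+.04)][:,1].max(initial=-9).round(3)) for h in (.06,.1,.14,.18,.22)])
E
```

```text
shift [-0.3458  0.1292  0.0813] turn [ 0.     -0.      0.2598] t 1.625
0.45 ymax [(0.06, np.float64(-0.072)), (0.1, np.float64(-9.0)), (0.14, np.float64(-9.0)), (0.18, np.float64(-9.0)), (0.22, np.float64(-9.0))]
0.48 ymax [(0.06, np.float64(0.089)), (0.1, np.float64(-0.046)), (0.14, np.float64(-0.046)), (0.18, np.float64(-9.0)), (0.22, np.float64(-9.0))]
0.51 ymax [(0.06, np.float64(-0.047)), (0.1, np.float64(-0.045)), (0.14, np.float64(-0.047)), (0.18, np.float64(-9.0)), (0.22, np.float64(-9.0))]
0.54 ymax [(0.06, np.float64(0.077)), (0.1, np.float64(-0.049)), (0.14, np.float64(-0.05)), (0.18, np.float64(-0.187)), (0.22, np.float64(-9.0))]
0.57 ymax [(0.06, np.float64(0.087)), (0.1, np.float64(-0.051)), (0.14, np.float64(-0.051)), (0.18, np.float64(-9.0)), (0.22, np.float64(-9.0))]
0.6 ymax [(0.06, np.float64(-0.053)), (0.1, np.float64(-0.053)), (0.14, np.float64(-0.054)), (0.18, np.float64(-9.0)), (0.22, np.float64(-9.0))]
0.63 ymax [(0.06, np.float64(-0.055)), (0.1, np.float64(-0.055)), (0.14, np.float64(-0.055)), (0.18, np.float64(-9.0)), (0.22, np.float64(-9.0))]
0.66 ymax [(0.06, np.float64(0.075)), (0.1, np.float64(0.092)), (0.14, np.float64(0.082)), (0.18, np.float64(0.085)), (0.22, np.float64(0.082))]
0.69 ymax [(0.06, np.float64(-0.059)), (0.1, np.float64(0.1)), (0.14, np.float64(0.1)), (0.18, np.float64(0.1)), (0.22, np.float64(0.1))]
0.72 ymax [(0.06, np.float64(-0.062)), (0.1, np.float64(0.1)), (0.14, np.float64(-0.062)), (0.18, np.float64(-0.138)), (0.22, np.float64(0.012))]
```

Emit:
{"op": "carry_out", "data": {
  "deltas": [-0.05,0.019,0,0,0,0,-0.106,0.04,0,0,0,0.08,-0.162,0.061,0,0,0,0.16,-0.218,0.082,0,0,0,0.24,-0.274,0.103,0.02,0,0,0.26]
}}

```text
time: 2.25
eef_pos: [0.4041, 0.4194, 0.2138]
tcp_rot: [0.674, 0.739, 0.003, 0.001]
contact_force: [1.2, 0.6, 0.0]
opening: 1.0
finger_force: 0.0
```

Emit:
{"op": "carry_out", "data": {
  "deltas": [-0.06,0.0,0.03,0,0,0,-0.077,0.007,0.061,0,0,0,-0.077,0.007,0.061,0,0,0]
}}

```text
time: 2.62
eef_pos: [0.4147, 0.3418, 0.1477]
tcp_rot: [0.675, 0.738, -0.003, -0.001]
contact_force: [-0.4, 0.6, -0.7]
opening: 1.0
finger_force: 0.0
```

```bash
python3 - <<'E'
from h import *
p,d,K,T=shot("wrist"); np.savez("w1.npz",p=p,d=d,K=K,T=T); cv2.imwrite("pics/w1.png",p[...,::-1])
s=ctrl.get_state(); print(s["time"],s["eef_pos"],s["tcp_rot"])
W=cloud(d,K,T)
for q in ["large_spanner","large_spanner_jaw"]:
    for r in ctrl.find_in("wrist",q)[:2]: print(q,r,pix2z(r["uv"],.009,K,T))
E
```

```text
2.675 [0.41571044 0.34347852 0.14983495] [ 6.74081895e-01  7.38655899e-01 -8.89930044e-04 -5.18824667e-04]
large_spanner {'uv': [376.9, 176.8], 'score': 0.81} [0.45883884 0.38097182 0.009     ]
large_spanner_jaw {'uv': [376.4, 180.0], 'score': 0.85} [0.4587959  0.37863425 0.009     ]
```

View pics/w1.png

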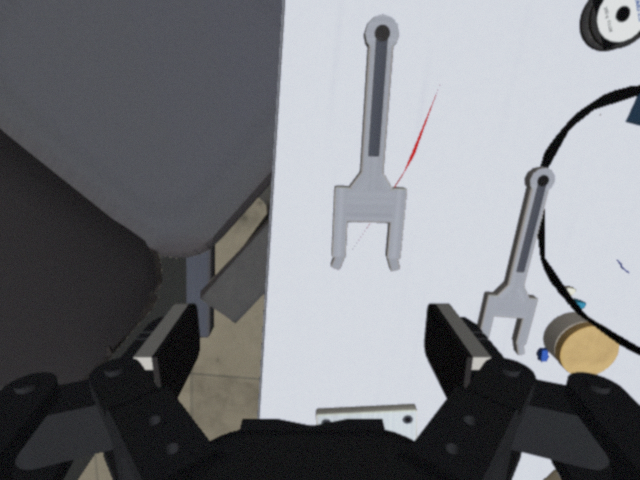

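The wrist view shows the large spanner: tail (381,31), jaw tips (337,268) and (394,268). I'll fit a template to it.

```bash
cat >> h.py <<'E'
def tmpl(x,y,yaw,o,res,shape):
    c,s=np.cos(yaw),np.sin(yaw); M=np.zeros(shape,np.uint8)
    f=lambda a:np.round(((np.array(a)@np.array([[c,s],[-s,c]])+[x,y]-o)/res)*16).astype(np.int32)
    for q,v in [([[-.068,-.0085],[.04,-.0085],[.04,.0085],[-.068,.0085]],1),([[.034,-.012],[.045,-.027],[.1,-.027],[.1,.027],[.045,.027],[.034,.012]],1),([[.061,-.016],[.11,-.016],[.11,.016],[.061,.016]],0)]:
        cv2.fillPoly(M,[f(q)],v,shift=4)
    cv2.circle(M,tuple(int(k) for k in f([[-.068,0]])[0]),int(.0115/res*16),1,-1,shift=4)
    return M
def rectify(img,K,T,z,o,res,shape):
    v,u=np.mgrid[:shape[0],:shape[1]]; P=np.stack([u*res+o[0],v*res+o[1],np.full(shape,z),np.ones(shape)],-1)
    C=P@np.linalg.inv(T).T; return cv2.remap(img,(C[...,0]/C[...,2]*K[0,0]+K[0,2]).astype(np.float32),(C[...,1]/C[...,2]*K[1,1]+K[1,2]).astype(np.float32),cv2.INTER_LINEAR)
def fitspanner(mask,x0,o,res):
    def cost(q):
        t=tmpl(q[0],q[1],q[2],o,res,mask.shape); return -(t&mask).sum()/(t|mask).sum()
    b=minimize(cost,x0,method="Nelder-Mead",options=dict(initial_simplex=np.array(x0)+np.array([[0,0,0],[.004,0,0],[0,.004,0],[0,0,.05]]),xatol=1e-5,fatol=1e-5))
    return b.x,-b.fun
E
python3 - <<'E'
from h import *
z=np.load("w1.npz"); p,d,K,T=z["p"],z["d"],z["K"],z["T"]
W=cloud(d,K,T); o=np.array([.40,.26]); res=.0005; sh=(460,200)
print("table z", np.nanmedian(W[300:360,300:400,2]),"sp z",np.nanmedian(W[200:215,345:395,2]))
hz=rectify(np.nan_to_num(W[...,2]).astype(np.float32),K,T,.009,o,res,sh)
g=rectify(p,K,T,.009,o,res,sh)
x0=[.454,.375,np.radians(-85)]
m1=((hz>.0055)&(hz<.02)).astype(np.uint8); 
gr=cv2.cvtColor(g,cv2.COLOR_RGB2GRAY); print(np.median(gr)); m2=((gr<np.median(gr)-22)&(g.max(2).astype(int)-g.min(2)<60)).astype(np.uint8)
for m in (m1,m2):
    m[:, :40]=0
    q,s=fitspanner(m,x0,o,res); print(q,np.degrees(q[2]),s)
vis=np.hstack([g,np.dstack([m1*255,m2*255,tmpl(*q,o,res,sh)*255])]); cv2.imwrite("pics/fit1.png",vis[...,::-1])
E
```

```text
table z -0.0008940889052893031 sp z 0.0083659617785945
216.0
[ 0.43967862  0.36020239 -1.17626335] -67.39492559644363 -610495898653347.5
[ 0.43594001  0.35866816 -1.18811351] -68.07388959308071 -574039025166004.2h.py:41: RuntimeWarning: overflow encountered in scalar negative
  t=tmpl(q[0],q[1],q[2],o,res,mask.shape); return -(t&mask).sum()/(t|mask).sum()
```

View pics/fit1.png

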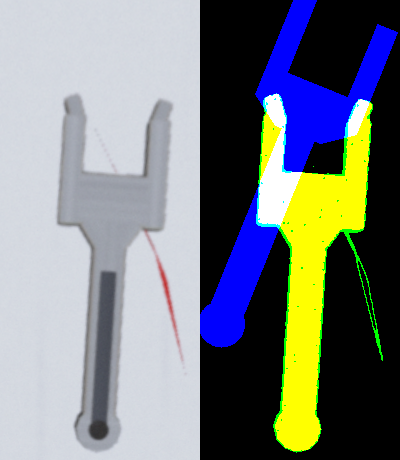

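Both masks are clean, so only the cost has a uint bug. I'll fix that and fit again.

```bash
sed -i 's/return -(t&mask).sum()\/(t|mask).sum()/return -float((t\&mask).sum())\/float((t|mask).sum())/' h.py
python3 - <<'E'
from h import *
z=np.load("w1.npz"); p,d,K,T=z["p"],z["d"],z["K"],z["T"]
W=cloud(d,K,T); o=np.array([.40,.26]); res=.0005; sh=(460,200)
hz=rectify(np.nan_to_num(W[...,2]).astype(np.float32),K,T,.009,o,res,sh)
m1=((hz>.0055)&(hz<.02)).astype(np.uint8); m1[:,:40]=0
q,s=fitspanner(m1,[.454,.375,np.radians(-85)],o,res); print(q,np.degrees(q[2]),s)
u=np.array([np.cos(q[2]),np.sin(q[2])]); print("jaw",q[:2]+.08*u)
g=q[:2]-.005*u; print("grasp",g); plan([*g,.05],np.degrees(q[2])+90); plan([*g,.002],np.degrees(q[2])+90)
E
```

```text
[ 0.45288465  0.40797125 -1.50468321] -86.2119975533802 0.8835060838215413
jaw [0.45816985 0.32814603]
grasp [0.45255432 0.41296033]
shift [0.0639 0.0417 0.1023] turn [ 0.0023 -0.0014  0.0273] t 2.775
shift [0.0639 0.0416 0.1503] turn [ 0.0023 -0.0014  0.0273] t 2.775
```

Emit:
{"op": "carry_out", "data": {
  "deltas": [0.025,0.02,0.04,0,0,0.027,0.049,0.0415,0.08,0,0,0.027,0.049,0.0415,0.12,0,0,0.027,0.049,0.0415,0.15,0,0,0.027,0.049,0.0415,0.15,0,0,0.027]
}}

```text
time: 3.4
eef_pos: [0.4513, 0.3974, -0.0009]
tcp_rot: [0.683, 0.731, -0.002, -0.001]
contact_force: [-0.1, 0.7, 0.6]
opening: 1.002
finger_force: 0.0
```

Emit:
{"op": "carry_out", "data": {
  "deltas": [0,0,0,0,0,0,0,0,0,0,0,0]
}}

```text
time: 3.65
eef_pos: [0.4543, 0.398, 0.0031]
tcp_rot: [0.683, 0.73, 0.002, 0.001]
contact_force: [-0.1, -0.4, 0.5]
opening: 1.0
finger_force: 0.0
```

```bash
python3 - <<'E'
from h import *
plan([.453545,.39799,.002],3.79)
E
```

```text
shift [ 0.     -0.0008  0.0011] turn [ 0.004  -0.0021  0.0003] t 3.65
```

Emit:
{"op": "carry_out", "data": {
  "deltas": [0,0,0.001,0,0,0,0,0,0.001,0,0,0,0,0,0.001,0,0,0,0,0,0.001,0,0,0,0,0,0.001,0,0,0],
  "grip": 0,
  "grip_force": 50
}}

```text
time: 4.28
eef_pos: [0.4535, 0.3972, 0.0005]
tcp_rot: [0.683, 0.73, 0.001, 0.0]
contact_force: [-0.8, -1.0, 5.5]
opening: 0.177
finger_force: 52.4
```

Emit:
{"op": "carry_out", "data": {
  "deltas": [0,0,0,0,0,0,0,0,0,0,0,0,0,0,0,0,0,0,0,0,0,0,0,0]
}}

```text
time: 4.78
eef_pos: [0.4535, 0.3971, 0.0005]
tcp_rot: [0.683, 0.73, 0.001, 0.0]
contact_force: [-1.0, -1.3, 6.4]
opening: 0.181
finger_force: 52.4
```

Emit:
{"op": "carry_out", "data": {
  "deltas": [0,0,-0.03,0,0,0,0,0,-0.08,0,0,0,0,0,-0.13,0,0,0,-0.03,0,-0.17,0,0,0,-0.07,0,-0.2,0,0,0]
}}

```text
time: 5.4
eef_pos: [0.4573, 0.3266, 0.2007]
tcp_rot: [0.683, 0.731, 0.0, 0.0]
contact_force: [0.2, -0.1, -2.0]
opening: 0.175
finger_force: 51.0
```

Emit:
{"op": "carry_out", "data": {
  "deltas": [-0.05,-0.007,0,0,0,0,-0.1,-0.015,0,0,0,0,-0.15,-0.022,0,0,0,0,-0.2,-0.03,0,0,0,0,-0.245,-0.036,0,0,0,0]
}}

```text
time: 6.02
eef_pos: [0.4365, 0.0785, 0.1983]
tcp_rot: [0.683, 0.73, -0.001, -0.001]
contact_force: [0.7, 0.2, -2.0]
opening: 0.176
finger_force: 50.9
```

Emit:
{"op": "carry_out", "data": {
  "deltas": [0,0,0,0,0,0,0,0,0,0,0,0,0,0,0,0,0,0]
}}

```text
time: 6.4
eef_pos: [0.4374, 0.0809, 0.1991]
tcp_rot: [0.683, 0.731, -0.0, -0.0]
contact_force: [-0.5, 0.6, -1.1]
opening: 0.184
finger_force: 50.9
```

```bash
python3 - <<'E'
from h import *
p,d,K,T=shot("wrist"); np.savez("w2.npz",p=p,d=d,K=K,T=T); cv2.imwrite("pics/w2.png",p[...,::-1])
s=ctrl.get_state(); print(s["time"],s["eef_pos"],s["tcp_rot"],s["opening"])
for q in ["jam_nut","post"]:
    for r in ctrl.find_in("wrist",q)[:2]: print(q,r,pix2z(r["uv"],.041 if q=="jam_nut" else .023,K,T))
E
```

```text
6.45 [0.437478   0.08096109 0.1991626 ] [ 6.82777889e-01  7.30625907e-01 -1.66384309e-04 -3.32257865e-04] 0.1800091301909739
jam_nut {'uv': [369.0, 210.5], 'score': 0.83} [0.48330889 0.09019968 0.041     ]
jam_nut {'uv': [380.0, 178.0], 'score': 0.26} [0.48904781 0.11650335 0.041     ]
post {'uv': [379.7, 179.6], 'score': 0.95} [0.49227072 0.11309501 0.023     ]
```

View pics/w2.png

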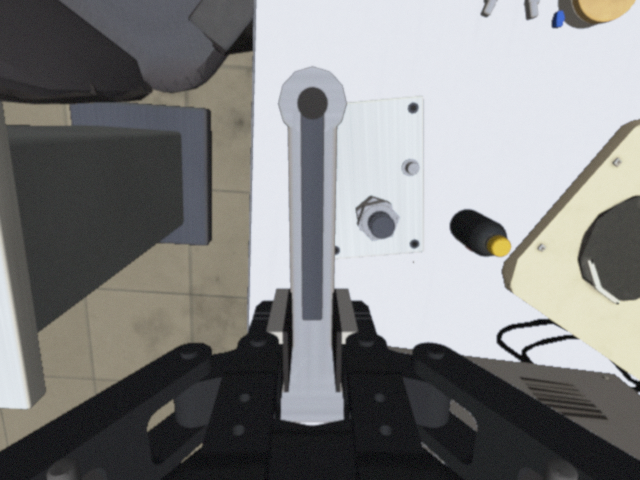

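The view shows the nut (378,215), stud top (381,223), post (410,167) and the plate's right edge at col 423. I'll refine these from the depth data.

```bash
python3 - <<'E'
from h import *
z=np.load("w2.npz"); p,d,K,T=z["p"],z["d"],z["K"],z["T"]; W=cloud(d,K,T)
def roi(c0,c1,r0,r1,lo,hi):
    Q=W[r0:r1,c0:c1].reshape(-1,3); return Q[(Q[:,2]>lo)&(Q[:,2]<hi)]
print("plate z",np.nanmedian(W[120:160,350:400,2]),"table",np.nanmedian(W[100:200,440:470,2]))
S=roi(340,410,190,245,.052,.066); print("stud",len(S),np.median(S,0),S.min(0),S.max(0),(S.min(0)+S.max(0))/2)
P=roi(395,425,150,185,.018,.03); print("post",len(P),np.median(P,0),(P.min(0)+P.max(0))/2)
N=roi(340,410,185,245,.035,.046); print("jam",len(N),(N.min(0)+N.max(0))/2)
# plate +x edge: gradient in rectified image at z=.01
o=np.array([.40,.02]); res=.0005; sh=(480,320)
g=cv2.cvtColor(rectify(p,K,T,.01,o,res,sh),cv2.COLOR_RGB2GRAY); hz=rectify(np.nan_to_num(W[...,2]).astype(np.float32),K,T,.01,o,res,sh)
pts=[]
for r in range(0,480):
    y=o[1]+r*res
    if .06<y<.17:
        row=hz[r,180:280]; k=np.where((row[:-1]>.005)&(row[1:]<=.005))[0]
        if len(k): pts.append((o[0]+(180+k[-1]+.5)*res,y))
pts=np.array(pts); f=np.polyfit(pts[:,1],pts[:,0],1)
for _ in range(3):
    e=abs(pts[:,0]-np.polyval(f,pts[:,1]))<.0012; f=np.polyfit(pts[e,1],pts[e,0],1)
print("edge x=%.4f*y+%.4f yaw %.2f n %d"%(f[0],f[1],np.degrees(np.arctan(-f[0])),e.sum()))
yaw=np.arctan(-f[0]); 
for n,c in (("stud",(S.min(0)+S.max(0))/2),("post",(P.min(0)+P.max(0))/2)):
    print(n,"dist to +x edge",(np.polyval(f,c[1])-c[0])*np.cos(yaw))
cv2.imwrite("pics/rect2.png",cv2.resize(rectify(p,K,T,.041,o,res,sh)[...,::-1][40:300,60:300],None,fx=2.2,fy=2.2))
E
```

```text
plate z 0.009409894014297815 table -0.0008522591449004746
stud 519 [0.49146086 0.08192093 0.05691813] [0.48213292 0.07189071 0.05201685] [0.5018603  0.09083446 0.05949228] [0.49199661 0.08136258 0.05575457]
post 120 [0.51836707 0.12397918 0.02203826] [0.51887055 0.12382099 0.02109633]
jam 629 [0.49200421 0.08079644 0.04051816]
edge x=-0.1565*y+0.5494 yaw 8.90 n 211
stud dist to +x edge 0.04410609588448041
post dist to +x edge 0.010989462472465513
```

View pics/rect2.png

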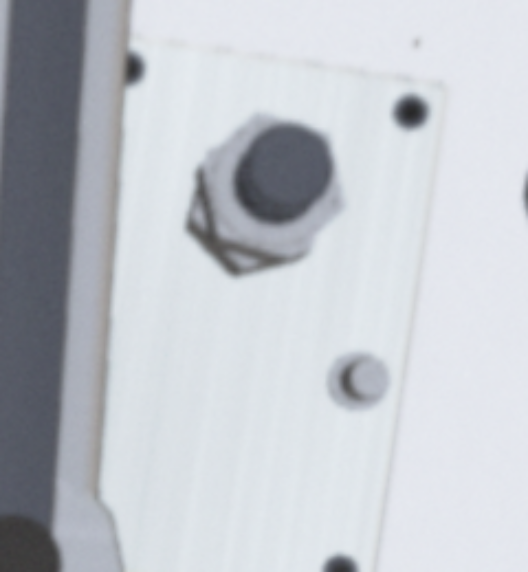

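```bash
python3 - <<'E'
from h import *
plan([.4655,.2026,.199],12.3); plan([.4655,.2026,.04],12.3)
E
```

```text
shift [0.1196 0.0361 0.0003] turn [-0.0004 -0.0002 -0.147 ] t 6.55
shift [0.1195 0.0362 0.1593] turn [-0.0004 -0.0002 -0.147 ] t 6.55
```

Emit:
{"op": "carry_out", "data": {
  "deltas": [0.06,0.018,0,0,0,-0.07,0.1196,0.036,0,0,0,-0.147,0.1195,0.036,0.05,0,0,-0.147,0.1195,0.036,0.1,0,0,-0.147,0.1195,0.036,0.15,0,0,-0.147]
}}

```text
time: 7.18
eef_pos: [0.4657, 0.2027, 0.0482]
tcp_rot: [0.627, 0.779, 0.0, 0.0]
contact_force: [1.7, -0.5, -2.3]
opening: 0.176
finger_force: 50.9
```

Emit:
{"op": "carry_out", "data": {
  "deltas": [0,0,0,0,0,0,0,0,0,0,0,0]
}}

```text
time: 7.42
eef_pos: [0.4671, 0.2023, 0.0512]
tcp_rot: [0.628, 0.778, 0.001, 0.001]
contact_force: [-0.4, 0.3, -1.2]
opening: 0.176
finger_force: 50.9
```

```bash
python3 - <<'E'
from h import *
plan([.4655,.2026,.013],12.3)
p,d,K,T=shot("side"); a=p[200:400,220:460]; cv2.imwrite("pics/side1.png",cv2.resize(a,None,fx=3,fy=3,interpolation=cv2.INTER_CUBIC)[...,::-1])
p,d,K,T=shot("wrist"); np.savez("w3.npz",p=p,d=d,K=K,T=T); W=cloud(d,K,T); Q=W.reshape(-1,3)
print(T[:3,3])
S=Q[(Q[:,2]>.052)&(Q[:,2]<.066)&(np.hypot(Q[:,0]-.492,Q[:,1]-.0814)<.015)]; print(len(S),S.mean(0) if len(S) else 0)
E
```

```text
shift [ 0.0006 -0.0016  0.0382] turn [ 0.0027  0.     -0.001 ] t 7.425
[0.4530686  0.27104603 0.19410606]
0 0
```

View pics/side1.png

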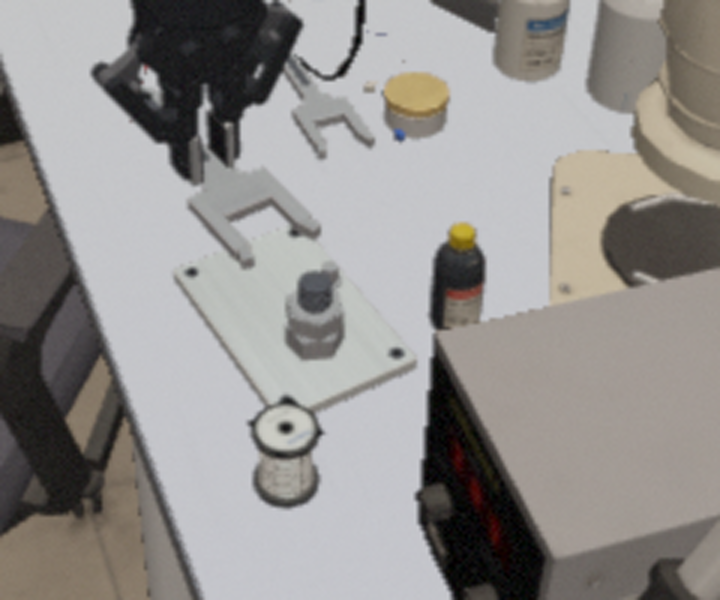

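The spanner (jaw at crop 190-320, 190-260) lines up with the nuts. Next I descend and start the slide.

Emit:
{"op": "carry_out", "data": {
  "deltas": [0,0,0.018,0,0,0,0,0,0.036,0,0,0,0,0,0.036,0,0,0,0,0,0.036,0,0,0]
}}

```text
time: 8.02
eef_pos: [0.4654, 0.2016, 0.0131]
tcp_rot: [0.628, 0.778, -0.0, -0.0]
contact_force: [-0.6, -0.6, -1.2]
opening: 0.178
finger_force: 50.9
```

Emit:
{"op": "carry_out", "data": {
  "deltas": [-0.01,0,0,0,0,0,-0.02,0,0,0,0,0,-0.025,0,0,0,0,0,-0.025,0,0,0,0,0]
}}

```text
time: 8.52
eef_pos: [0.4712, 0.1767, 0.0137]
tcp_rot: [0.628, 0.778, 0.0, 0.0]
contact_force: [0.4, 0.0, -2.1]
opening: 0.18
finger_force: 50.9
```

```bash
python3 - <<'E'
from h import *
plan([.4772,.1489,.0125],12.3)
p,d,K,T=shot("top"); a=p[200:310,300:440]; cv2.imwrite("pics/top2.png",cv2.resize(a,None,fx=5,fy=5,interpolation=cv2.INTER_CUBIC)[...,::-1])
E
```

```text
shift [-0.0284  0.      0.0012] turn [ 0.0002 -0.     -0.0028] t 8.525
```

View pics/top2.png

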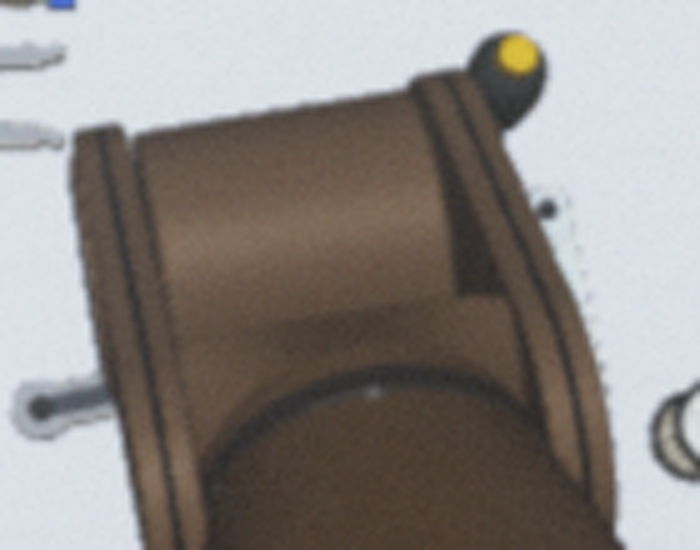

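The arm hides the top view, so I continue slowly and watch the force.

Emit:
{"op": "carry_out", "data": {
  "deltas": [-0.005,0,0,0,0,0,-0.01,0,0,0,0,0,-0.014,0,0,0,0,0,-0.014,0,0,0,0,0]
}}

```text
time: 9.07
eef_pos: [0.474, 0.1633, 0.0135]
tcp_rot: [0.628, 0.778, 0.0, 0.0]
contact_force: [0.5, -0.0, -1.8]
opening: 0.178
finger_force: 50.9
```

Emit:
{"op": "carry_out", "data": {
  "deltas": [-0.004,0,0,0,0,0,-0.008,0,0,0,0,0,-0.012,0,0,0,0,0,-0.012,0,0,0,0,0]
}}

```text
time: 9.57
eef_pos: [0.4766, 0.1515, 0.0135]
tcp_rot: [0.628, 0.778, 0.0, 0.0]
contact_force: [0.1, -0.1, -1.9]
opening: 0.177
finger_force: 50.9
```

```bash
python3 - <<'E'
from h import *
plan([.4772,.1489,.0125],12.3); s=ctrl.get_state(); print(s["contact_force"],s["wrist_torque"])
p,d,K,T=shot("side"); a=p[240:360,260:400]; cv2.imwrite("pics/side2.png",cv2.resize(a,None,fx=5,fy=5,interpolation=cv2.INTER_CUBIC)[...,::-1])
E
```

```text
shift [-0.0027  0.      0.001 ] turn [ 0.0001  0.     -0.0022] t 9.575
[ 0.10689666 -0.07239224 -1.86853961] [ 0.04913502 -0.00604136  0.02799747]
```

View pics/side2.png

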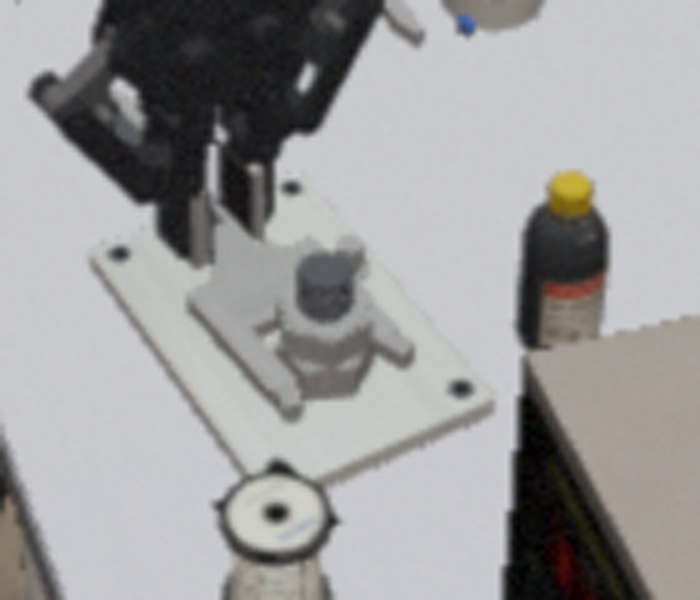

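The jaw straddles the lower nut with no contact force. I finish the advance, probe the throat, then lower.

Emit:
{"op": "carry_out", "data": {
  "deltas": [-0.0027,0,0,0,0,0,-0.0035,0,0,0,0,0,-0.0045,0,0,0,0,0,-0.0045,0,0,0,0,0]
}}

```text
time: 10.12
eef_pos: [0.4773, 0.1479, 0.0135]
tcp_rot: [0.628, 0.778, 0.0, -0.0]
contact_force: [0.0, 3.1, -1.6]
opening: 0.181
finger_force: 50.9
```

Throat contact came at 3 N. I back off to centre and lower onto the plate.

Emit:
{"op": "carry_out", "data": {
  "deltas": [0.0018,0,0,0,0,0,0.0018,0,0.0015,0,0,0,0.0018,0,0.003,0,0,0,0.0018,0,0.003,0,0,0]
}}

```text
time: 10.62
eef_pos: [0.4772, 0.1491, 0.0105]
tcp_rot: [0.628, 0.778, -0.0, 0.0]
contact_force: [-1.0, 0.7, -0.7]
opening: 0.179
finger_force: 51.2
```

Emit:
{"op": "carry_out", "data": {
  "deltas": [0,0,0,0,0,0,0,0,0,0,0,0,0,0,0,0,0,0,0,0,0,0,0,0],
  "grip": 45
}}

```text
time: 11.12
eef_pos: [0.4771, 0.1492, 0.0106]
tcp_rot: [0.628, 0.778, 0.0, 0.0]
contact_force: [0.9, 0.7, 0.2]
opening: 0.45
finger_force: 0.0
```

Emit:
{"op": "carry_out", "data": {
  "deltas": [0,0,-0.01,0,0,0,0,0,-0.05,0,0,0,0,0,-0.1,0,0,0,-0.03,0.006,-0.15,0,0,0,-0.06,0.006,-0.15,0,0,0],
  "grip": 100
}}

```text
time: 11.75
eef_pos: [0.4995, 0.0914, 0.1671]
tcp_rot: [0.627, 0.779, 0.004, 0.005]
contact_force: [-0.6, -0.8, -0.9]
opening: 1.004
finger_force: 0.0
```

Emit:
{"op": "carry_out", "data": {
  "deltas": [0,0,0,0,0,0,0,0,0,0,0,0,0,0,0,0,0,0]
}}

```text
time: 12.12
eef_pos: [0.4949, 0.0925, 0.1598]
tcp_rot: [0.628, 0.779, -0.0, -0.001]
contact_force: [-0.4, -0.1, 0.3]
opening: 1.005
finger_force: 0.0
```

```bash
python3 - <<'E'
from h import *
p,d,K,T=shot("wrist"); np.savez("w4.npz",p=p,d=d,K=K,T=T); W=cloud(d,K,T); Q=W.reshape(-1,3)
s=ctrl.get_state(); print(s["time"],s["eef_pos"],s["qpos"])
S=Q[(Q[:,2]>.052)&(Q[:,2]<.066)&(np.hypot(Q[:,0]-.492,Q[:,1]-.0814)<.016)]; print("stud",len(S),(S.min(0)+S.max(0))/2,np.median(S,0))
o=np.array([.42,.03]); res=.0005; sh=(420,240)
hz=rectify(np.nan_to_num(W[...,2]).astype(np.float32),K,T,.019,o,res,sh)
m=((hz>.0145)&(hz<.0225)).astype(np.uint8)
q,f=fitspanner(m,[.475,.16,np.radians(-77.7)],o,res); u=np.array([np.cos(q[2]),np.sin(q[2])]); print("sp",q,np.degrees(q[2])+90,f,"jaw",q[:2]+.08*u)
H=hz[m>0]; print("spz",np.percentile(H,[5,50,95]))
g=rectify(p,K,T,.041,o,res,sh); cv2.imwrite("pics/w4.png",np.hstack([cv2.resize(g,None,fx=1.9,fy=1.9,interpolation=cv2.INTER_CUBIC)[:580],cv2.resize(rectify(p,K,T,.041,np.array([.465,.055]),.0001,(580,340)),None)])[...,::-1][:,:800])
E
```

```text
12.175 [0.49493672 0.09250739 0.15980379] [-1.70578676e-02 -2.11669843e-02  2.05489967e+00  1.61682901e-04
  1.10938005e+00 -2.31168888e-01]
stud 652 [0.49227665 0.08129776 0.05598659] [0.49213458 0.0821471  0.05704985]
sp [ 0.47520115  0.15996266 -1.35865083] 12.155041763970488 0.8591806269696467 jaw [0.49204577 0.08175614]
spz [0.01715359 0.01840365 0.01935545]Traceback (most recent call last):
  File "<stdin>", line 10, in <module>
cv2.error: OpenCV(4.12.0) /io/opencv/modules/imgproc/src/resize.cpp:4211: error: (-215:Assertion failed) inv_scale_x > 0 in function 'resize'
```

```bash
python3 - <<'E'
from h import *
z=np.load("w4.npz"); p,d,K,T=z["p"],z["d"],z["K"],z["T"]; W=cloud(d,K,T)
o=np.array([.467,.056]); g=rectify(p,K,T,.041,o,.0001,(500,500))
hz=rectify(np.nan_to_num(W[...,2]).astype(np.float32),K,T,.041,o,.0001,(500,500))
m=((hz>.035)).astype(np.uint8)
def hexa(x,y,a):
    A=a+np.pi/6+np.arange(6)*np.pi/3; v=np.stack([x+.01732*np.cos(A),y+.01732*np.sin(A)],1); return np.round((v-o)/.0001*16).astype(np.int32)
best=[]
for a in np.radians(np.arange(0,60,4)):
    def c(q):
        t=np.zeros_like(m); cv2.fillPoly(t,[hexa(*q)],1,shift=4); return -float((t&m).sum())/float((t|m).sum())
    b=minimize(c,[.492,.0814,a],method="Nelder-Mead",options=dict(initial_simplex=np.array([.492,.0814,a])+np.array([[0,0,0],[.002,0,0],[0,.002,0],[0,0,.06]]))); best.append((b.fun,*b.x[:2],np.degrees(b.x[2])%60))
best.sort(); print(*best[:4],sep="\n")
cv2.polylines(g,[hexa(best[0][1],best[0][2],np.radians(best[0][3]))],True,(255,0,0),1,shift=4)
cv2.imwrite("pics/w4.png",g[...,::-1])
E
```

```text
(np.float64(-0.9693216225008132), np.float64(0.49216866378208624), np.float64(0.08209770241454448), np.float64(46.72488236272281))
(np.float64(-0.9691874648151623), np.float64(0.4922070486453046), np.float64(0.08209516165863476), np.float64(46.79656689606508))
(np.float64(-0.9691874648151623), np.float64(0.4922073167079969), np.float64(0.08209415015115737), np.float64(46.79749499585896))
(np.float64(-0.9691835712496869), np.float64(0.49223875602699196), np.float64(0.08200136074201414), np.float64(46.706632630519756))
```

View pics/w4.png

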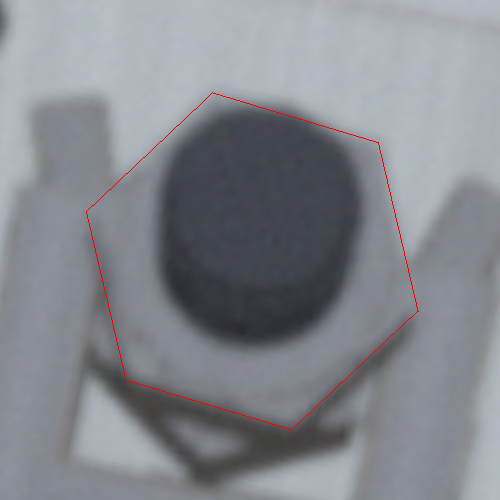

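The spanner sits home on the lower nut. Jam nut flats are at 46.7° (jam ≈ 0.45 rad), leaving about 66° plus the creep.

```bash
python3 - <<'E'
from h import *
plan([.4921,.0815,.028],46.7)
z=np.load("w4.npz"); W=cloud(z["d"],z["K"],z["T"]); Q=W.reshape(-1,3)
for n,c,lo,hi in (("bottle",(.566,.08),.03,.08),("reel",(.44,0),.035,.048)):
    S=Q[(Q[:,2]>lo)&(Q[:,2]<hi)&(np.hypot(Q[:,0]-c[0],Q[:,1]-c[1])<.03)]; print(n,len(S),S.min(0) if len(S) else 0,S.max(0) if len(S) else 0)
E
```

```text
shift [-0.0102 -0.0049  0.1318] turn [-0.0013 -0.0009 -0.601 ] t 12.175
bottle 1846 [0.56296917 0.06149945 0.03005676] [0.59088939 0.09039717 0.07413502]
reel 1603 [ 0.42722617 -0.01547208  0.03780485] [0.46243872 0.02010169 0.04415456]
```

Emit:
{"op": "carry_out", "data": {
  "deltas": [-0.005,-0.002,0,0,0,-0.18,-0.01,-0.005,0.02,0,0,-0.36,-0.01,-0.005,0.04,0,0,-0.54,-0.01,-0.005,0.06,0,0,-0.601,-0.01,-0.005,0.06,0,0,-0.601],
  "grip": 55
}}

```text
time: 12.8
eef_pos: [0.491, 0.0815, 0.0984]
tcp_rot: [0.369, 0.929, -0.001, -0.002]
contact_force: [-0.2, -0.9, -0.5]
opening: 0.549
finger_force: 0.0
```

Emit:
{"op": "carry_out", "data": {
  "deltas": [0,0,0,0,0,0,0,0,0,0,0,0]
}}

```text
time: 13.05
eef_pos: [0.4936, 0.0811, 0.1016]
tcp_rot: [0.37, 0.929, 0.0, 0.001]
contact_force: [-0.2, -0.7, -0.2]
opening: 0.554
finger_force: 0.0
```

```bash
python3 - <<'E'
from h import *
plan([.4921,.0815,.028],46.7); s=ctrl.get_state(); print(s["opening"])
E
```

```text
shift [ 0.0015 -0.0009  0.0736] turn [ 0.0013  0.0015 -0.0012] t 13.05
0.5542446043662264
```

Emit:
{"op": "carry_out", "data": {
  "deltas": [0,0,0.03,0,0,0,0,0,0.06,0,0,0,0,0,0.072,0,0,0,0,0,0.072,0,0,0,0,0,0.072,0,0,0]
}}

```text
time: 13.68
eef_pos: [0.494, 0.0809, 0.0298]
tcp_rot: [0.369, 0.929, 0.0, 0.001]
contact_force: [-0.2, 0.3, -0.2]
opening: 0.552
finger_force: 0.0
```

```bash
python3 - <<'E'
from h import *
plan([.4921,.0815,.028],46.7); s=ctrl.get_state(); print(s["contact_force"],s["wrist_torque"])
E
```

```text
shift [ 0.0018 -0.0009  0.0018] turn [ 0.0016  0.0019 -0.0011] t 13.675
[-0.23394288  0.27953515 -0.23452197] [0.01638628 0.00439729 0.04477903]
```

Emit:
{"op": "carry_out", "data": {
  "deltas": [0.0015,-0.0009,0.0015,0,0,0,0.0015,-0.0009,0.0015,0,0,0,0.0015,-0.0009,0.0015,0,0,0]
}}

```text
time: 14.05
eef_pos: [0.4913, 0.0814, 0.0273]
tcp_rot: [0.369, 0.929, 0.0, 0.0]
contact_force: [-0.3, -0.5, 0.2]
opening: 0.547
finger_force: 0.0
```

Emit:
{"op": "carry_out", "data": {
  "deltas": [0,0,0,0,0,0,0,0,0,0,0,0,0,0,0,0,0,0,0,0,0,0,0,0,0,0,0,0,0,0],
  "grip": 0,
  "grip_force": 80
}}

```text
time: 14.68
eef_pos: [0.4919, 0.0819, 0.0277]
tcp_rot: [0.37, 0.929, 0.001, 0.001]
contact_force: [0.7, 4.6, 5.9]
opening: 0.322
finger_force: 80.5
```

```bash
python3 - <<'E'
from h import *
plan([.4921,.0815,.028],46.7); s=ctrl.get_state(); print(s["contact_force"],s["wrist_torque"])
E
```

```text
shift [-0.0004 -0.0001 -0.0003] turn [ 0.002   0.0005 -0.0015] t 14.675
[0.71103382 4.61178405 5.92685481] [ 0.82578719 -0.02665487  0.036277  ]
```

Emit:
{"op": "carry_out", "data": {
  "deltas": [0,0,-0.0005,0,0,0.12,0,0,-0.0005,0,0,0.26,0,0,-0.0005,0,0,0.42,0,0,-0.0005,0,0,0.58,0,0,-0.0005,0,0,0.74]
}}

```text
time: 15.3
eef_pos: [0.4914, 0.0818, 0.0278]
tcp_rot: [0.682, 0.731, 0.0, 0.0]
contact_force: [0.4, 4.8, 2.7]
opening: 0.322
finger_force: 80.3
```

```bash
cat > st.py <<'E'
from h import *
s=ctrl.get_state(); x=R.from_quat(s["tcp_rot"]).as_matrix()
print("t",s["time"],"yaw",np.degrees(np.arctan2(x[1,1],x[0,1])).round(2),s["eef_pos"].round(4),"F",s["contact_force"].round(1),"M",s["wrist_torque"].round(2),"open",s["opening"].round(3),"q",s["qpos"].round(2))
E
python3 st.py
```

```text
Traceback (most recent call last):
  File "st.py", line 3, in <module>
    print("t",s["time"],"yaw",np.degrees(np.arctan2(x[1,1],x[0,1])).round(2),s["eef_pos"].round(4),"F",s["contact_force"].round(1),"M",s["wrist_torque"].round(2),"open",s["opening"].round(3),"q",s["qpos"].round(2))
                                                                                                                                                                         ^^^^^^^^^^^^^^^^^^
AttributeError: 'float' object has no attribute 'round'
```

Yaw is 4°, following the command. I continue in smaller steps.

Emit:
{"op": "carry_out", "data": {
  "deltas": [0,0,0,0,0,0.08,0,0,0,0,0,0.16,0,0,0,0,0,0.24,0,0,0,0,0,0.32,0,0,0,0,0,0.32]
}}

```text
time: 15.92
eef_pos: [0.4913, 0.0818, 0.0277]
tcp_rot: [0.788, 0.615, 0.0, -0.0]
contact_force: [-0.1, 4.9, 4.9]
opening: 0.321
finger_force: 80.4
```

```bash
sed -i 's/s\["opening"\].round(3)/s["opening"]/' st.py; python3 st.py
```

```text
t 15.925 yaw -14.08 [0.4913 0.0818 0.0277] F [-0.1  4.9  4.9] M [ 0.88 -0.   -0.03] open 0.32087899195851133 q [-0.04  0.17  2.13  0.    0.83  0.21]
```

Emit:
{"op": "carry_out", "data": {
  "deltas": [0,0,0,0,0,0.06,0,0,0,0,0,0.12,0,0,0,0,0,0.18]
}}

```text
time: 16.3
eef_pos: [0.4912, 0.0818, 0.0278]
tcp_rot: [0.841, 0.542, 0.0, -0.0]
contact_force: [-0.1, 6.5, 5.0]
opening: 0.323
finger_force: 80.5
```

```bash
python3 st.py; python3 - <<'E'
from h import *
p,d,K,T=shot("side"); a=p[240:360,260:400]; cv2.imwrite("pics/side3.png",cv2.resize(a,None,fx=5,fy=5,interpolation=cv2.INTER_CUBIC)[...,::-1])
E
```

```text
t 16.3 yaw -24.4 [0.4912 0.0818 0.0278] F [-0.1  6.5  5. ] M [1.03 0.12 0.27] open 0.3233348005239343 q [-0.04  0.17  2.13  0.    0.84  0.39]
```

View pics/side3.png

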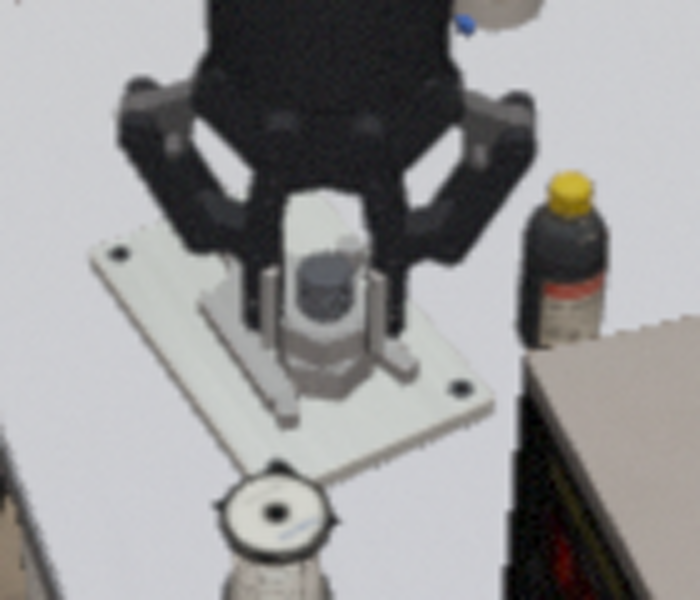

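The fingers grip the jam nut with the spanner still on the lower nut, and the moment is now 0.27 N m. I continue in small steps until it comes up hard.

Emit:
{"op": "carry_out", "data": {
  "deltas": [0,0,0,0,0,0.05,0,0,0,0,0,0.1,0,0,0,0,0,0.14]
}}

```text
time: 16.73
eef_pos: [0.4911, 0.0819, 0.0278]
tcp_rot: [0.876, 0.482, 0.0, -0.0]
contact_force: [-0.5, 6.0, 5.4]
opening: 0.323
finger_force: 80.5
```

```bash
python3 st.py
```

```text
t 16.725 yaw -32.39 [0.4911 0.0819 0.0278] F [-0.5  6.   5.4] M [1.05 0.15 0.21] open 0.32302152813599755 q [-0.04  0.17  2.13  0.    0.84  0.53]
```

Emit:
{"op": "carry_out", "data": {
  "deltas": [0,0,0,0,0,0.03,0,0,0,0,0,0.06,0,0,0,0,0,0.09]
}}

```text
time: 17.1
eef_pos: [0.491, 0.0819, 0.0277]
tcp_rot: [0.897, 0.443, 0.0, -0.0]
contact_force: [-1.1, 6.3, 5.1]
opening: 0.326
finger_force: 80.5
```

```bash
python3 st.py
```

```text
t 17.1 yaw -37.47 [0.491  0.0819 0.0277] F [-1.1  6.3  5.1] M [1.08 0.14 0.48] open 0.32647515265747346 q [-0.04  0.17  2.13  0.    0.84  0.61]
```

Emit:
{"op": "carry_out", "data": {
  "deltas": [0,0,0,0,0,0.03,0,0,0,0,0,0.06]
}}

```text
time: 17.35
eef_pos: [0.491, 0.0819, 0.0277]
tcp_rot: [0.909, 0.416, -0.0, -0.0]
contact_force: [-0.8, 6.5, 5.5]
opening: 0.326
finger_force: 80.6
```

```bash
python3 st.py
```

```text
t 17.35 yaw -40.82 [0.491  0.0819 0.0277] F [-0.8  6.5  5.5] M [1.23 0.19 0.7 ] open 0.3263422091790366 q [-0.04  0.17  2.13  0.    0.84  0.67]
```

Emit:
{"op": "carry_out", "data": {
  "deltas": [0,0,0,0,0,0.04,0,0,0,0,0,0.08,0,0,0,0,0,0.08]
}}

```text
time: 17.73
eef_pos: [0.4909, 0.082, 0.0277]
tcp_rot: [0.925, 0.38, -0.0, -0.0]
contact_force: [-0.6, 6.2, 5.4]
opening: 0.324
finger_force: 80.6
```

```bash
python3 st.py
```

```text
t 17.725 yaw -45.34 [0.4909 0.082  0.0277] F [-0.6  6.2  5.4] M [1.18 0.18 0.61] open 0.32409661783647453 q [-0.04  0.17  2.13  0.    0.84  0.75]
```

The moment has levelled off. I release, rise and look.

Emit:
{"op": "carry_out", "data": {
  "deltas": [0,0,0,0,0,0,0,0,0,0,0,0,0,0,0,0,0,0],
  "grip": 55
}}

```text
time: 18.1
eef_pos: [0.4908, 0.0808, 0.0271]
tcp_rot: [0.926, 0.378, -0.001, 0.0]
contact_force: [-1.0, -0.1, 0.1]
opening: 0.549
finger_force: 0.0
```

Emit:
{"op": "carry_out", "data": {
  "deltas": [0,0,-0.03,0,0,0,0,0,-0.07,0,0,-0.18,0,0,-0.1,0,0,-0.36,0,0,-0.13,0,0,-0.54,0,0,-0.13,0,0,-0.7]
}}

```text
time: 18.73
eef_pos: [0.493, 0.0809, 0.1607]
tcp_rot: [0.738, 0.674, 0.002, 0.002]
contact_force: [-0.1, -0.5, -0.2]
opening: 0.555
finger_force: 0.0
```

Emit:
{"op": "carry_out", "data": {
  "deltas": [0,0,0,0,0,0,0,0,0,0,0,0,0,0,0,0,0,0],
  "grip": 100
}}

```text
time: 19.1
eef_pos: [0.4907, 0.0813, 0.1568]
tcp_rot: [0.741, 0.672, -0.001, -0.0]
contact_force: [-0.1, 0.1, 0.4]
opening: 0.999
finger_force: 0.0
```

```bash
cat > look.py <<'E'
from h import *
import sys
p,d,K,T=shot("wrist"); W=cloud(d,K,T); np.savez("w5.npz",p=p,d=d,K=K,T=T)
o=np.array([.42,.03]); res=.0005; sh=(420,240)
hz=rectify(np.nan_to_num(W[...,2]).astype(np.float32),K,T,.019,o,res,sh)
m=((hz>.0145)&(hz<.0225)).astype(np.uint8)
q,f=fitspanner(m,[.475,.16,np.radians(-78.7)],o,res); u=np.array([np.cos(q[2]),np.sin(q[2])]); print("sp",q,np.degrees(q[2])+90,f,"jaw",q[:2]+.08*u,"z",np.percentile(hz[m>0],[5,50,95]))
o=np.array([.467,.056]); g=rectify(p,K,T,.041,o,.0001,(500,500))
hz=rectify(np.nan_to_num(W[...,2]).astype(np.float32),K,T,.041,o,.0001,(500,500)); m=((hz>.035)).astype(np.uint8)
def hexa(x,y,a):
    A=a+np.pi/6+np.arange(6)*np.pi/3; v=np.stack([x+.01732*np.cos(A),y+.01732*np.sin(A)],1); return np.round((v-o)/.0001*16).astype(np.int32)
best=[]
for a in np.radians(np.arange(0,60,6)):
    def c(q):
        t=np.zeros_like(m); cv2.fillPoly(t,[hexa(*q)],1,shift=4); return -float((t&m).sum())/float((t|m).sum())
    b=minimize(c,[.492,.0814,a],method="Nelder-Mead",options=dict(initial_simplex=np.array([.492,.0814,a])+np.array([[0,0,0],[.002,0,0],[0,.002,0],[0,0,.06]]))); best.append((b.fun,*b.x[:2],np.degrees(b.x[2])%60))
best.sort(); print(*best[:2],sep="\n")
cv2.polylines(g,[hexa(best[0][1],best[0][2],np.radians(best[0][3]))],True,(255,0,0),1,shift=4)
cv2.imwrite(sys.argv[1],g[...,::-1])
E
python3 st.py; python3 look.py pics/w5.png
```

```text
t 19.1 yaw -5.57 [0.4907 0.0813 0.1568] F [-0.1  0.1  0.4] M [-0.04 -0.02  0.02] open 0.9993011441559847 q [-0.04 -0.03  2.07 -0.    1.1   0.06]
sp [ 0.48302135  0.1591645  -1.45318051] 6.738889889959751 0.8441486717843928 jaw [0.49240894 0.0797172 ] z [0.01716528 0.01838902 0.01935635]
(np.float64(-0.9704392425371721), np.float64(0.49219020450067785), np.float64(0.08211239695898287), np.float64(17.838063503926968))
(np.float64(-0.9704392425371721), np.float64(0.4921912384612338), np.float64(0.08212266024480819), np.float64(17.909173416144537))
```

View pics/w5.png

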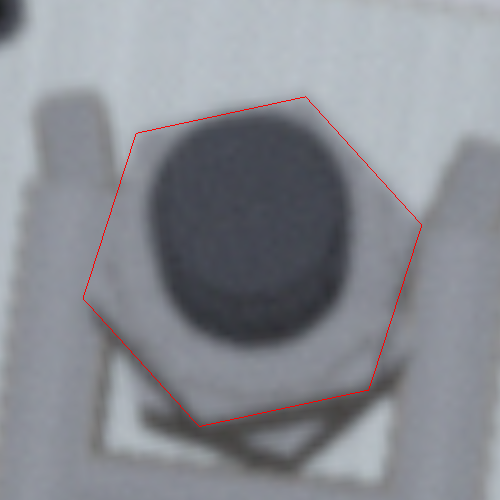

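The jam nut turned 88.9° in total, with the spanner against the post at plate yaw −2° and still home. I'll check the lower nut's angle numerically, by rendering it against the plate area visible in the jaw's throat.

```bash
cat > q.py <<'E'
from h import *
def run(f,spn,hexyaw,c):
    z=np.load(f); K,T=z["K"],z["T"]; W=cloud(z["d"],K,T); Ti=np.linalg.inv(T); S=4
    def proj(xy,zz):
        P=np.c_[xy,np.full(len(xy),zz),np.ones(len(xy))]@Ti.T; return np.stack([P[:,0]/P[:,2]*K[0,0]+K[0,2],P[:,1]/P[:,2]*K[1,1]+K[1,2]],1)
    hx=lambda a,c:np.array(c)+.01732*np.stack([np.cos(a+np.pi/6+np.arange(6)*np.pi/3),np.sin(a+np.pi/6+np.arange(6)*np.pi/3)],1)
    cs,sn=np.cos(spn[2]),np.sin(spn[2]); Rr=np.array([[cs,sn],[-sn,cs]])
    to=lambda a:np.array(a)@Rr+np.array(spn[:2])
    box=proj(to([[.061,-.016],[.08,-.016],[.08,.016],[.061,.016]]),.019)
    lo=np.floor(box.min(0)).astype(int)-3; hi=np.ceil(box.max(0)).astype(int)+3
    gray=cv2.cvtColor(z["p"],cv2.COLOR_RGB2GRAY)[lo[1]:hi[1],lo[0]:hi[0]].astype(float)
    zz=W[lo[1]:hi[1],lo[0]:hi[0],2]
    def vis(q,dc):
        M=np.zeros(((hi-lo)[1]*S,(hi-lo)[0]*S),np.uint8)
        P=lambda xy,h:np.round(((proj(xy,h)-lo+.5)*S)).astype(np.int32)
        cv2.fillPoly(M,[P(to([[.061,-.016],[.1,-.016],[.1,.016],[.061,.016]]),.019)],1)
        N=np.zeros_like(M)+1; cv2.fillPoly(N,[P(to([[.061,-.016],[.1,-.016],[.1,.016],[.061,.016]]),.01)],0); M[N>0]=0
        for h in np.linspace(.01,.026,9): cv2.fillPoly(M,[P(hx(q,c+dc),h)],0)
        for h in np.linspace(.027,.041,8): cv2.fillPoly(M,[P(hx(hexyaw,c+dc),h)],0)
        return cv2.resize(M.astype(np.float32),(hi-lo)[::1].tolist(),interpolation=cv2.INTER_AREA)
    out=[]
    for qd in np.arange(-35,15.1,1.):
        best=max(np.corrcoef(vis(np.radians(8.8+qd),np.array([dx,dy])).ravel(),gray.ravel())[0,1] for dx in(-.001,0,.001) for dy in(-.001,0,.001))
        out.append((round(best,3),qd))
    out.sort(reverse=True); print(f,out[:8])
c=np.array([.4921,.0815])
run("w4.npz",[.4752,.1599,np.radians(12.2-90)],np.radians(46.7),c)
run("w5.npz",[.48302,.1592,np.radians(6.74-90)],np.radians(17.84),c)
E
python3 q.py
```

```text
w4.npz [(np.float64(0.552), np.float64(7.0)), (np.float64(0.551), np.float64(8.0)), (np.float64(0.551), np.float64(6.0)), (np.float64(0.551), np.float64(5.0)), (np.float64(0.55), np.float64(4.0)), (np.float64(0.549), np.float64(9.0)), (np.float64(0.546), np.float64(3.0)), (np.float64(0.545), np.float64(10.0))]
w5.npz [(np.float64(0.426), np.float64(-21.0)), (np.float64(0.425), np.float64(-20.0)), (np.float64(0.424), np.float64(-22.0)), (np.float64(0.422), np.float64(-19.0)), (np.float64(0.421), np.float64(-18.0)), (np.float64(0.421), np.float64(-23.0)), (np.float64(0.418), np.float64(-17.0)), (np.float64(0.418), np.float64(-24.0))]
```

All the measurements agree. The lower nut is at about −20°, roughly 26° from its start and under the 40° limit. That puts the jam nut at about 1.6 rad, and the moment rose from 0.25 to 0.7 N m as it came up hard. The spanner lies flat on the lower nut and the gripper is clear, so I hand in.

```bash
python3 -c "
from plant import ctrl
print(ctrl.sign_off())"
```

```text
the job is handed in; nothing more can be done
None
```

I handed the job in: the large spanner lies flat on the lower nut against the post, and the jam nut came up hard at about 1.6 rad, but the lower nut crept about 26° (limit 40°), more than the expected play, and I viewed 12 pictures, over the limit of 10.

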